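# Page reception from the desk intercom

### The job

Page reception from the grey desk intercom: with the fingertips gently press the blue key all the way down and let it come up again, then do the same with the green key, and draw the hand well clear of the keys. Press one key at a time and none of the red, yellow and white ones, leave the handset lying on its rest, and do not disturb the other things on the desk.

Things in the scene. Friction and masses are not known exactly. Their poses are not given: they have to be found in the camera images.
- intercom: desk intercom: flat pale grey console, 220 mm deep (its x) by 280 mm wide (its y) by 35 mm high, fixed; origin at the centre of its underside, z up, front faces its -x. On top: display strip along the far edge, handset at left (+y), and five round keys at (x, y) = (-10,-105), (-10,-50), (-10,5), (-65,-105), (-65,-50) mm; which colour stands where changes each time
- blue_key_top (a point): centre of the top face of the blue key: round blue plastic cap, 30 mm across, top 57 mm above the desk and 10 mm above its black collar when up. Neighbouring keys are at least 55 mm apart, centre to centre
- blue_key (a joint): how far the blue key is pressed straight down: 0 up, 0.006 m fully down; the spring takes about 1.2 N at the start and 4 N fully down, and pushes the key up again when let go
- blue_key_base: black round collar that guides the blue key: 46 mm across, 12 mm high, fixed on the console; origin at the centre of its underside
- green_key_top (a point): centre of the top face of the green key: round green plastic cap, 30 mm across, top 57 mm above the desk and 10 mm above its black collar when up. Neighbouring keys are at least 55 mm apart, centre to centre
- green_key (a joint): how far the green key is pressed straight down: 0 up, 0.006 m fully down; the spring takes about 1.2 N at the start and 4 N fully down, and pushes the key up again when let go
- green_key_base: black round collar that guides the green key: 46 mm across, 12 mm high, fixed on the console; origin at the centre of its underside
- red_key_top (a point): centre of the top face of the red key: round red plastic cap, 30 mm across, top 57 mm above the desk and 10 mm above its black collar when up. Neighbouring keys are at least 55 mm apart, centre to centre
- red_key (a joint): how far the red key is pressed straight down: 0 up, 0.006 m fully down; the spring takes about 1.2 N at the start and 4 N fully down, and pushes the key up again when let go
- yellow_key_top (a point): centre of the top face of the yellow key: round yellow plastic cap, 30 mm across, top 57 mm above the desk and 10 mm above its black collar when up. Neighbouring keys are at least 55 mm apart, centre to centre
- yellow_key (a joint): how far the yellow key is pressed straight down: 0 up, 0.006 m fully down; the spring takes about 1.2 N at the start and 4 N fully down, and pushes the key up again when let go
- white_key_top (a point): centre of the top face of the white key: round white plastic cap, 30 mm across, top 57 mm above the desk and 10 mm above its black collar when up. Neighbouring keys are at least 55 mm apart, centre to centre
- white_key (a joint): how far the white key is pressed straight down: 0 up, 0.006 m fully down; the spring takes about 1.2 N at the start and 4 N fully down, and pushes the key up again when let go
- handset: loose black telephone handset lying along the console's x on its rest between two low ridges: 184 mm long, 48 mm wide, 40 mm high, its top 75 mm above the desk; origin at the centre of its underside. To be left alone
- mug: blue mug, 80 mm across, 90 mm high, standing on the desk to the right (-y) of the console; origin at the centre of its underside. To be left alone
- phone: mobile phone in an orange case lying flat on the desk beyond the console, 150 x 72 x 9 mm, origin at the centre of its underside. To be left alone
- mouse: white computer mouse, 105 x 60 x 32 mm, on the desk to the left (+y) of the console; origin at the centre of its underside. To be left alone
- pen: violet pen, 132 mm long, 11 mm thick, lying on the desk just in front of the console, along its front edge; origin under the middle of the barrel. To be left alone

How it is judged:
By the outcome, as a careful person would: the job done as asked, in the order asked, and still so for the second after the job is handed in, with the robot touching nothing.
It also fails if it takes over 40 s, if anything falls off the work surface, if the arm or the gripper's body presses on something with over 40 N, if the wrist force passes 120 N, or if a joint passes its speed limit or range.

### The arm

A 6-joint arm with a two-finger parallel gripper is mounted at the origin on the work surface. World frame = base frame: x ahead of the robot, y to its left, z up, the work surface at z = 0. Lengths are in m, angles in rad, forces in N, time in s.
With the tool pointing down it reaches from about 0.35 to 0.975 m from the base axis. Payload 4.9 kg.
Tool frame: the origin (TCP) lies midway between the tips of the shut fingers; the grasp point (between the pads) lies 19 mm behind it; x points along the fingers, y is the direction in which the jaws open and shut, and the axes are right-handed (so a half turn about x gives the same grasp; the last joint's range is limited). The gripper opens to 85 mm and grips with 20 to 120 N. Pads are 22 mm wide; open, the fingers measure 114 mm over their backs; the gripper's body (76 mm by 85 mm) begins 54 mm behind the grasp point. The pads swing forward as they close: fully open they stand 13 mm farther back than shut.
Start: joints at [-1.25, 0.053, 1.613, -0, 1.476, -0.119], TCP at [0.266, -0.566, 0.231] pointing down, gripper open.
Joint ranges: [-3.01, 3.01], [-1.01, 2.22], [0.06, 2.58], [-1.02, 4.17], [0.09, 2.62], [-3.14, 3.14]. Speed limits (rad/s): [2.57, 2.57, 3.14, 3.14, 3.14, 3.14].

### API

Orientations are given as a unit quaternion [w, x, y, z].
In Python, from plant import manip gives the robot as it stands.
- The arm moves only by the tool send_rows, never from a script. Its argument "motion" is a list that holds one entry, the list of rows, each a list of 6 numbers: the shift along the world's x, y, z in cm, then the turn, a rotation vector about the world's x, y, z in rad. A call has 1 to 12 rows; each row shifts and turns the commanded pose from where the row before left it; what a row does not reach is not made up. A row lasts 1/12 s, in which the tool goes at most 41.7 mm and 7.16 degrees, less where a joint would pass 70% of its speed; a pose out of reach is approached as far as the arm can. A call with a gripper value outside its range is refused whole. "fingers" is the closure, from 0 (fully open) to 1 (shut), set as the call begins (left out, the last holds). The fingers move at their own pace and stop on an object; the grip force is fixed at half the most. Time passes only in rows, so rows that do not move let the fingers close. It gives the time, the measured TCP pose, the force and the opening at its end, in the units of the state.
- manip.state(): the state, without advancing time (a new reading comes with each control period).
- manip.grab_frame(name): name is "scene" or "side" or "wrist"; returns the picture (420x560x3 uint8, red, green, blue); there is no depth.
- manip.calibration(name): a dict with "mtx" (3x3 intrinsics, pixels), "cam_to_world" (4x4, takes a point from camera to world coordinates); the wrist camera has in their place "hand_eye" (4x4, takes a point from camera to tool coordinates, whose origin is the TCP and whose axes are the tool frame's). Camera axes: x right, y up, looking along -z (the intrinsics and any distortion apply to the point x, -y, -z); pixel columns grow to the right and rows downward; lengths in m; the calibration is good to about 2 mm. The wrist camera is an equidistant fisheye: a pixel r from the principal point sees the ray r / f radians off the axis. A picture is of the moment at which its call begins: read the wrist's pose just before it. calibration takes no time and is no camera call.
- manip.job_done(): hands the job in, once; it reports no verdict.
Trained networks look in the newest picture that a camera, given by its name, has taken for a name from the list of things; names that differ only in an ending like _2 or _b are one class to them, and where a whole thing is asked for, a point or a joint stands for the part that bears it (a point fixed in the world has none). Each returns a list of dicts, best first, with "confidence" (0 to 1); they miss things now and then, are a little off and sometimes report something else, mostly with a low value. They report only what shows in the picture. A call takes as long as a camera call.
- manip.boxes_of(query, camera): "centre" ([x, y, z] in m, in the coordinates of the camera as it stood for that picture, good to about 4 mm: the middle of the surface that is visible of it).
- manip.trace(query, camera): "region" (420x560 bool, what is visible of it).
- manip.landmark_of(query, camera): "centre" ([x, y, z] in m, in the coordinates of the camera as it stood for that picture, good to about 4 mm: a listed point, or the origin of a listed thing).
The state is a dict: "time": time; "joint_pos": joint angles; "joint_vel": joint speeds; "joint_efforts": joint torques, N m; "tool_pos": TCP position; "tool_rot": TCP orientation; "contact_force": force on the tool from outside, world axes, zero at the start; "ft_torque": the same for the moment, N m; "gripper_width": opening from 0.0 (shut) to 1.0 (fully open).
Only numpy, scipy, OpenCV 4.12 (cv2) and the standard library are available. Lean on these libraries where they do the work, as an engineer would, in place of code of your own. Each camera call takes 0.05 s, during which the arm holds its last target.

## Working session

There is one attempt and no reset: what is moved stays moved. The work goes in short steps, Python scripts to look and compute and a tool call to move; the robot and the scene stay as the last step left them, time stands still between calls to the robot, and variables do not carry over. Pictures are saved under pics/ and viewed, and the job is handed in when it is done.

Besides the shell and the picture viewer there is one more tool, called after "Request:" as name([rows], argument=value, ...), one row to a line, values as JSON. send_rows: Moves the arm, as the interface text tells. Its arguments: {"type":"object","properties":{"motion":{"type":"array","items":{"type":"array","items":{"type":"array","items":{"type":"number"}}}},"fingers":{"type":"number"}},"required":["motion"]}

```bash
mkdir -p pics; cat > h.py <<'E'
from plant import manip
import numpy as np, cv2
from scipy.spatial.transform import Rotation as R
def save(cam,name):
    im=manip.grab_frame(cam); cv2.imwrite(f'pics/{name}.png',im[:,:,::-1]); return im
def tow(cam,p,st=None):
    c=manip.calibration(cam)
    if 'cam_to_world' in c: return (np.array(c['cam_to_world'])@np.r_[p,1])[:3]
    q=st['tool_rot']; T=np.eye(4); T[:3,:3]=R.from_quat([q[1],q[2],q[3],q[0]]).as_matrix(); T[:3,3]=st['tool_pos']
    return (T@np.array(c['hand_eye'])@np.r_[p,1])[:3]
E
python3 - <<'E'
from h import *
np.set_printoptions(precision=4,suppress=True)
print(manip.state())
for cam in ['scene','side']:
    save(cam,cam+'0')
    for k in ['blue','green','red','yellow','white']:
        for r in manip.landmark_of(k+'_key_top',cam)[:2]: print(cam,k,tow(cam,r['centre']),r['confidence'])
    for k in ['intercom','handset','mug']:
        for r in manip.landmark_of(k,cam)[:1]: print(cam,k,tow(cam,r['centre']),r['confidence'])
E
```

```text
{'time': 0.0, 'joint_pos': array([-1.25  ,  0.0534,  1.6143,  0.    ,  1.476 , -0.119 ]), 'joint_vel': array([-0.0006,  0.0009, -0.0001,  0.0006, -0.0003, -0.0003]), 'joint_efforts': array([ -0.0005, -39.3672, -37.018 ,  -0.0001,   0.0069,   0.    ]), 'tool_pos': array([ 0.2659, -0.5649,  0.23  ]), 'tool_rot': array([-0.1535, -0.69  , -0.155 ,  0.6901]), 'contact_force': array([-1.4389,  0.3393, -0.5275]), 'ft_torque': array([0.0103, 0.0614, 0.0089]), 'gripper_width': 1.0004162140611959}
scene blue [0.5232 0.1291 0.0613] 0.51
scene green [0.5151 0.0774 0.0594] 0.5
scene red [0.4501 0.0223 0.0571] 0.6
scene yellow [0.4607 0.0797 0.0558] 0.61
scene white [0.5102 0.0183 0.0572] 0.61
scene intercom [0.5285 0.1213 0.002 ] 0.58
scene handset [0.5419 0.2152 0.0354] 0.64
scene mug [ 0.5014 -0.0919  0.0009] 0.6
side blue [0.5189 0.1276 0.056 ] 0.73
side green [0.517  0.0759 0.0572] 0.69
side red [0.4519 0.0272 0.057 ] 0.67
side red [0.5205 0.1284 0.0602] 0.44
side yellow [0.4608 0.0837 0.0567] 0.72
side white [0.5076 0.0172 0.0569] 0.65
side white [ 0.7289  0.0408 -0.0003] 0.37
side intercom [0.5319 0.1243 0.0028] 0.94
side handset [0.5451 0.2206 0.0317] 0.78
side mug [ 0.4968 -0.0876  0.001 ] 0.98
```

View pics/scene0.png

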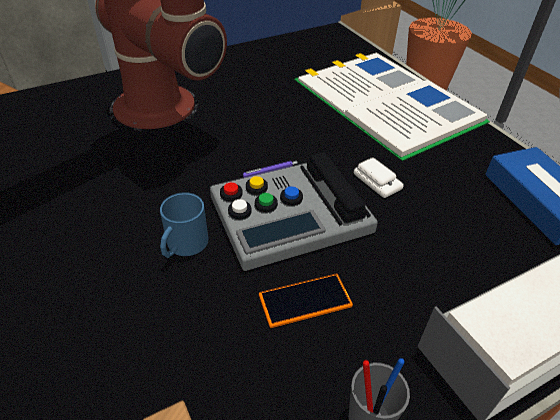

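View pics/side0.png

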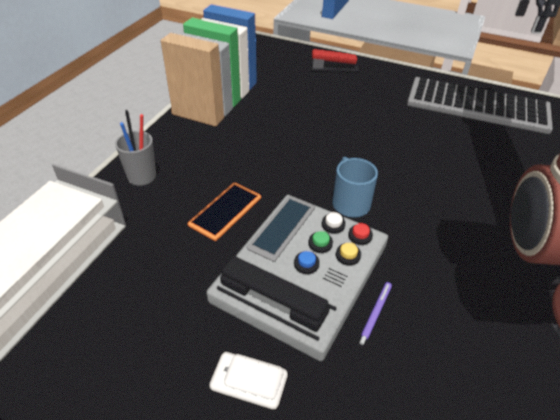

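```bash
python3 - <<'E'
from h import *
# fit layout: rigid 2D to all 5 keys, averaged cams
P=dict(blue=[(.5232,.1291),(.5189,.1276)],green=[(.5151,.0774),(.517,.0759)],red=[(.4501,.0223),(.4519,.0272)],yellow=[(.4607,.0797),(.4608,.0837)],white=[(.5102,.0183),(.5076,.0172)])
L=dict(blue=(-.01,.005),green=(-.01,-.05),white=(-.01,-.105),red=(-.065,-.105),yellow=(-.065,-.05))
a=np.array([L[k] for k in P]);b=np.array([np.mean(P[k],0) for k in P])
ac=a-a.mean(0);bc=b-b.mean(0)
th=np.arctan2((ac[:,0]*bc[:,1]-ac[:,1]*bc[:,0]).sum(),(ac*bc).sum())
M=np.array([[np.cos(th),-np.sin(th)],[np.sin(th),np.cos(th)]])
f=ac@M.T+b.mean(0)
for k,x,y in zip(P,f,b): print(k,x.round(4),((y-x)*1e3).round(1))
print(th,b.mean(0)-M@a.mean(0))
q=manip.state()['tool_rot'];print(R.from_quat([*q[1:],q[0]]).as_matrix().round(3))
print(manip.calibration('wrist'))
E
```

```text
blue [0.5215 0.1287] [-0.4 -0.3]
green [0.5147 0.0741] [1.3 2.6]
red [0.4534 0.0262] [-2.4 -1.5]
yellow [0.4601 0.0808] [0.6 0.9]
white [0.508  0.0195] [ 0.9 -1.7]
-0.1225446321887091 [0.53076655 0.12247093]
[[ 0.     0.426 -0.905]
 [-0.    -0.905 -0.426]
 [-1.     0.    -0.   ]]
{'mtx': array([[325.1922621 ,   0.        , 281.04879011],
       [  0.        , 325.1922621 , 207.17058123],
       [  0.        ,   0.        ,   1.        ]]), 'hand_eye': array([[ 8.95655975e-04,  3.16982320e-01, -9.48431024e-01,
        -1.42413538e-01],
       [ 9.99999599e-01, -3.03159782e-04,  8.43033710e-04,
        -1.60042337e-03],
       [-2.02993605e-05, -9.48431398e-01, -3.16982465e-01,
        -8.09418395e-02],
       [ 0.00000000e+00,  0.00000000e+00,  0.00000000e+00,
         1.00000000e+00]])}
```

The pictures show the near row as red and yellow, and the far row as white, green and blue. The rigid layout fit agrees to within 3 mm. I'll shut the fingers and move high above the blue key.

Request:
send_rows([
  [[1.28, 3.47, 0, 0, 0, 0], [1.28, 3.47, 0, 0, 0, 0], [1.28, 3.47, 0, 0, 0, 0], [1.28, 3.47, 0, 0, 0, 0], [1.28, 3.47, 0, 0, 0, 0], [1.28, 3.47, 0, 0, 0, 0], [1.28, 3.47, 0, 0, 0, 0], [1.28, 3.47, 0, 0, 0, 0], [1.28, 3.47, 0, 0, 0, 0], [1.28, 3.47, 0, 0, 0, 0]],
], fingers=1)

```text
time: 1.73
tool_pos: [0.3943, -0.2169, 0.2316]
tool_rot: [0.154, 0.69, 0.154, -0.69]
contact_force: [0.9, 0.8, -0.4]
gripper_width: 0.002
```

Request:
send_rows([
  [[1.28, 3.47, 0, 0, 0, 0], [1.28, 3.47, 0, 0, 0, 0], [1.28, 3.47, 0, 0, 0, 0], [1.28, 3.47, 0, 0, 0, 0], [1.28, 3.47, 0, 0, 0, 0], [1.28, 3.47, 0, 0, 0, 0], [1.28, 3.47, 0, 0, 0, 0], [1.28, 3.47, 0, 0, 0, 0], [1.28, 3.47, 0, 0, 0, 0], [1.28, 3.47, 0, 0, 0, 0], [0, 0, -3, 0, 0, 0], [0, 0, -3, 0, 0, 0]],
])

```text
time: 2.73
tool_pos: [0.5243, 0.1308, 0.1733]
tool_rot: [0.156, 0.692, 0.155, -0.688]
contact_force: [-0.4, -0.9, -0.6]
gripper_width: -0.003
```

Request:
send_rows([
  [[0, 0, 0, 0, 0, 0], [0, 0, 0, 0, 0, 0], [0, 0, 0, 0, 0, 0], [0, 0, 0, 0, 0, 0]],
])

```text
time: 3.07
tool_pos: [0.5235, 0.1282, 0.1739]
tool_rot: [0.154, 0.692, 0.154, -0.689]
contact_force: [-0.2, -0.4, -0.3]
gripper_width: -0.004
```

```bash
python3 - <<'E'
from h import *
np.set_printoptions(precision=4,suppress=True)
st=manip.state();print(st)
save('wrist','w1')
for k in ['blue','green','red','yellow','white']:
    for r in manip.landmark_of(k+'_key_top','wrist')[:2]: print(k,tow('wrist',r['centre'],st),r['confidence'])
# colour centroid of each via trace, intersect z=.056
c=manip.calibration('wrist');K=c['mtx']
for k in ['blue','green']:
    rr=manip.trace(k+'_key_top','wrist')
    if rr:
        v,u=np.nonzero(rr[0]['region']);print(k,u.mean(),v.mean(),len(u))
save('side','s1')
E
```

```text
{'time': 3.0667, 'joint_pos': array([ 0.1021, -0.114 ,  1.8732,  0.    ,  1.3784,  1.2338]), 'joint_vel': array([-0.0003, -0.0054, -0.0015, -0.0018, -0.0014,  0.0001]), 'joint_efforts': array([  0.1474, -30.1347, -35.1466,   0.0067,   0.0135,  -0.0001]), 'tool_pos': array([0.5235, 0.1282, 0.1739]), 'tool_rot': array([ 0.1541,  0.6915,  0.1538, -0.6887]), 'contact_force': array([-0.1549, -0.4177, -0.2767]), 'ft_torque': array([ 0.0211, -0.001 ,  0.0377]), 'gripper_width': -0.0035910066274834488}
blue [0.5234 0.1305 0.0614] 0.59
blue [ 0.4978 -0.0938 -0.0014] 0.49
green [0.5153 0.0752 0.0518] 0.75
red [0.4505 0.0262 0.0583] 0.59
white [0.5071 0.0183 0.0568] 0.7
blue 279.2168186423506 202.78520770010132 987
green 331.0076419213974 233.02947598253274 916
```

View pics/w1.png

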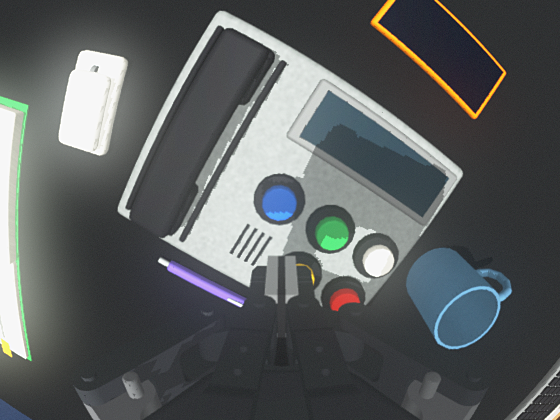

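View pics/s1.png

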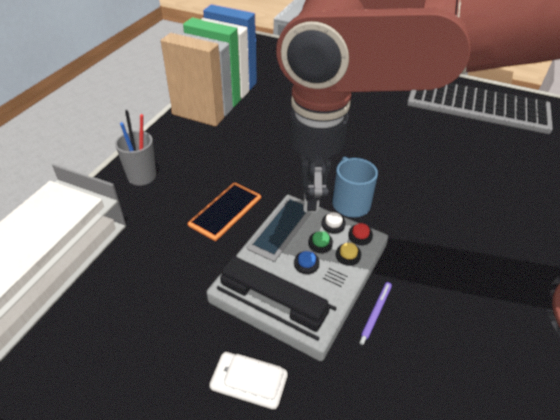

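The wrist view shows the blue cap at (279,203) and green at (331,233). Blue's position agrees with the fit to within about 2 mm, so I'll descend over it.

Request:
send_rows([
  [[-0.1, 0.1, -3, 0, 0, 0], [0, 0, -3, 0, 0, 0], [0, 0, -2.5, 0, 0, 0], [0, 0, -1.5, 0, 0, 0], [0, 0, -0.4, 0, 0, 0], [0, 0, 0, 0, 0, 0], [0, 0, 0, 0, 0, 0], [0, 0, 0, 0, 0, 0]],
])

```text
time: 4.18
tool_pos: [0.5225, 0.1297, 0.0692]
tool_rot: [0.154, 0.691, 0.154, -0.689]
contact_force: [0.2, -0.3, -0.1]
gripper_width: -0.0
```

```bash
python3 - <<'E'
from h import *
save('wrist','w2');save('side','s2')
print(manip.state()['tool_pos'],manip.state()['contact_force'])
E
```

```text
[0.52239271 0.12963002 0.06912451] [ 0.45578944  0.94108745 -0.45866803]
```

View pics/w2.png

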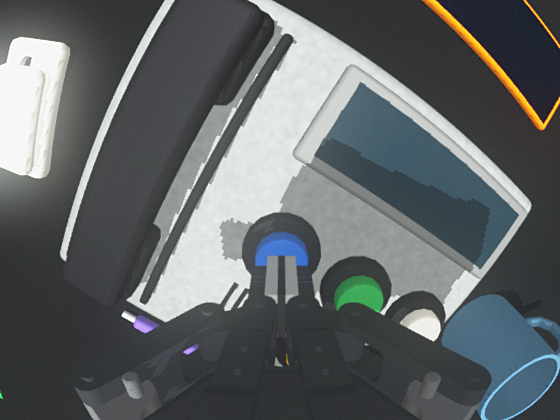

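View pics/s2.png

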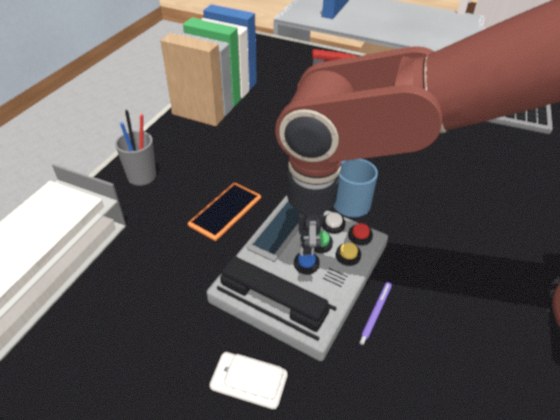

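The fingertips stand 12 mm above the blue cap and are centred on it, with tips near (282,262) in the wrist view. I'll press slowly.

Request:
send_rows([
  [[0, 0, -0.4, 0, 0, 0], [0, 0, -0.4, 0, 0, 0], [0, 0, -0.2, 0, 0, 0], [0, 0, -0.2, 0, 0, 0], [0, 0, -0.2, 0, 0, 0], [0, 0, 0, 0, 0, 0], [0, 0, 0, 0, 0, 0], [0, 0, 0, 0, 0, 0]],
])

```text
time: 4.95
tool_pos: [0.521, 0.1295, 0.0534]
tool_rot: [-0.154, -0.69, -0.154, 0.69]
contact_force: [-2.9, 0.1, 2.9]
gripper_width: -0.001
```

Request:
send_rows([
  [[0, 0, -0.2, 0, 0, 0], [0, 0, -0.1, 0, 0, 0], [0, 0, 0, 0, 0, 0], [0, 0, 0, 0, 0, 0]],
])

```text
time: 5.28
tool_pos: [0.5213, 0.1295, 0.051]
tool_rot: [-0.154, -0.69, -0.154, 0.69]
contact_force: [-3.4, 0.1, 5.7]
gripper_width: -0.002
```

Request:
send_rows([
  [[0, 0, -0.1, 0, 0, 0], [0, 0, 0, 0, 0, 0], [0, 0, 0, 0, 0, 0]],
])

```text
time: 5.53
tool_pos: [0.5213, 0.1295, 0.0509]
tool_rot: [-0.154, -0.69, -0.154, 0.69]
contact_force: [-6.1, -1.0, 12.6]
gripper_width: -0.001
```

The key is on its stop: the height stays at 0.051 while the force rises to 12.6 N. I'll release and lift.

Request:
send_rows([
  [[0, 0, 0.2, 0, 0, 0], [0, 0, 0.3, 0, 0, 0], [0, 0, 0.5, 0, 0, 0], [0, 0, 1.0, 0, 0, 0], [0, 0, 1.5, 0, 0, 0], [0, 0, 0.5, 0, 0, 0], [0, 0, 0, 0, 0, 0], [0, 0, 0, 0, 0, 0]],
])

```text
time: 6.2
tool_pos: [0.5213, 0.1295, 0.0896]
tool_rot: [0.154, 0.69, 0.154, -0.69]
contact_force: [-0.0, 0.4, -1.4]
gripper_width: -0.002
```

Request:
send_rows([
  [[-0.2, -1.35, 0, 0, 0, 0], [-0.2, -1.35, 0, 0, 0, 0], [-0.2, -1.35, 0, 0, 0, 0], [-0.1, -1.35, 0, 0, 0, 0], [0, 0, 0, 0, 0, 0], [0, 0, 0, 0, 0, 0], [0, 0, 0, 0, 0, 0], [0, 0, 0, 0, 0, 0]],
])

```text
time: 6.87
tool_pos: [0.514, 0.076, 0.089]
tool_rot: [-0.154, -0.69, -0.155, 0.69]
contact_force: [0.6, 0.5, -1.3]
gripper_width: 0.004
```

```bash
python3 - <<'E'
from h import *
st=manip.state()
save('wrist','w3')
for k in ['blue','green']:
    for r in manip.landmark_of(k+'_key_top','wrist')[:1]: print(k,tow('wrist',r['centre'],st),r['confidence'])
save('side','s3')
for k in ['blue','green']:
    for r in manip.landmark_of(k+'_key_top','side')[:1]: print(k,tow('side',r['centre'],st),r['confidence'])
print(st['tool_pos'],st['contact_force'])
E
```

```text
blue [ 0.5266756   0.12353608 -0.00055707] 0.69
green [0.51757093 0.07505581 0.05672471] 0.81
blue [0.52233078 0.12636181 0.0581988 ] 0.56
green [0.5173024  0.07383016 0.05409628] 0.54
[0.51396218 0.0760434  0.08897089] [ 0.59920813  0.53895874 -1.27930185]
```

View pics/w3.png

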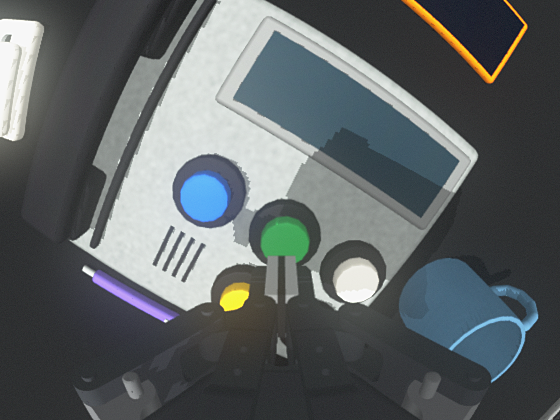

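Blue is up again, cap at (205,195). Its wrist detection came out at the wrong height, but the side view gives 0.058 m. Green sits under the fingertips, cap at (285,240), so I'll press it now.

Request:
send_rows([
  [[0.1, -0.1, -1.0, 0, 0, 0], [0, 0, -1.0, 0, 0, 0], [0, 0, -0.6, 0, 0, 0], [0, 0, -0.4, 0, 0, 0], [0, 0, -0.2, 0, 0, 0], [0, 0, -0.2, 0, 0, 0], [0, 0, -0.2, 0, 0, 0], [0, 0, 0, 0, 0, 0], [0, 0, 0, 0, 0, 0]],
])

```text
time: 7.92
tool_pos: [0.5151, 0.0745, 0.0536]
tool_rot: [-0.154, -0.69, -0.154, 0.69]
contact_force: [-1.6, 0.7, 1.7]
gripper_width: -0.001
```

Request:
send_rows([
  [[0, 0, -0.2, 0, 0, 0], [0, 0, 0, 0, 0, 0], [0, 0, 0, 0, 0, 0]],
])

```text
time: 8.17
tool_pos: [0.5156, 0.0745, 0.0518]
tool_rot: [0.154, 0.69, 0.154, -0.69]
contact_force: [-1.2, 0.8, 3.0]
gripper_width: -0.001
```

Request:
send_rows([
  [[0, 0, -0.1, 0, 0, 0], [0, 0, -0.1, 0, 0, 0], [0, 0, 0, 0, 0, 0], [0, 0, 0, 0, 0, 0]],
])

```text
time: 8.5
tool_pos: [0.5156, 0.0745, 0.0509]
tool_rot: [0.154, 0.69, 0.154, -0.69]
contact_force: [-5.0, -0.6, 11.4]
gripper_width: -0.001
```

Green is also on its stop (0.0509 m, 11.4 N). I'll release and retreat straight up, then away.

Request:
send_rows([
  [[0, 0, 0.2, 0, 0, 0], [0, 0, 0.3, 0, 0, 0], [0, 0, 0.5, 0, 0, 0], [0, 0, 1.0, 0, 0, 0], [0, 0, 2, 0, 0, 0], [0, 0, 3, 0, 0, 0], [0, 0, 3, 0, 0, 0], [0, 0, 3, 0, 0, 0], [0, 0, 3, 0, 0, 0], [0, 0, 2, 0, 0, 0], [0, 0, 0, 0, 0, 0]],
])

```text
time: 9.42
tool_pos: [0.5178, 0.0745, 0.2359]
tool_rot: [0.155, 0.694, 0.153, -0.686]
contact_force: [0.2, -1.1, 1.0]
gripper_width: 0.003
```

Request:
send_rows([
  [[-0.5, -2.5, 0, 0, 0, 0], [-0.5, -3, 0, 0, 0, 0], [-0.5, -3, 0, 0, 0, 0], [-0.5, -3, 0, 0, 0, 0], [-0.5, -3, 0, 0, 0, 0], [-0.5, -3, 0, 0, 0, 0], [-0.5, -3, 0, 0, 0, 0], [-0.5, -3, 0, 0, 0, 0], [-0.5, -2, 0, 0, 0, 0], [0, 0, 0, 0, 0, 0], [0, 0, 0, 0, 0, 0], [0, 0, 0, 0, 0, 0]],
])

```text
time: 10.42
tool_pos: [0.4698, -0.1799, 0.2285]
tool_rot: [-0.154, -0.69, -0.155, 0.69]
contact_force: [0.6, -0.7, 0.4]
gripper_width: -0.002
```

```bash
python3 - <<'E'
from h import *
st=manip.state();print(st['time'],st['tool_pos'],st['contact_force'])
save('scene','e');save('side','s4')
for cam in['scene','side']:
  for k in ['blue_key_top','green_key_top','handset','mug']:
    for r in manip.landmark_of(k,cam)[:1]: print(cam,k,tow(cam,r['centre'],st).round(4),r['confidence'])
E
```

```text
10.4167 [ 0.46979663 -0.17989995  0.22847424] [ 0.62550151 -0.74364032  0.38373043]
scene blue_key_top [0.5209 0.1297 0.0603] 0.66
scene green_key_top [0.5173 0.0761 0.0592] 0.62
scene handset [0.5407 0.218  0.0361] 0.82
scene mug [ 0.5032 -0.0916  0.0012] 0.79
side blue_key_top [0.5216 0.1268 0.0578] 0.8
side green_key_top [0.519  0.0751 0.0577] 0.59
side handset [0.5424 0.2184 0.0289] 0.59
side mug [ 0.5003 -0.0877  0.001 ] 0.91
```

View pics/s4.png

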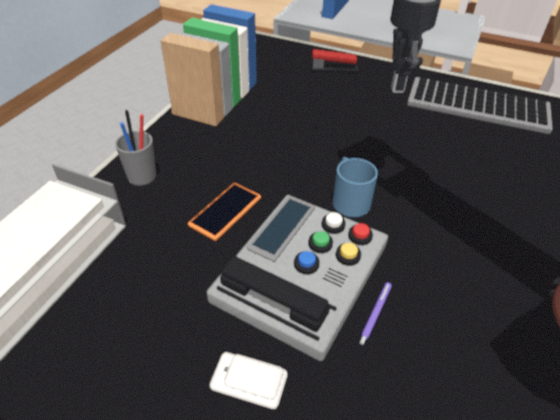

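The view matches the start: all keys are up (blue at (307,260), green at (320,240)), the handset is on its rest and the hand is well clear.

```bash
python3 -c "
from plant import manip
print(manip.job_done())"
```

```text
the job is handed in; nothing more can be done
None
```

I pressed the blue key and then the green key fully down with the shut fingertips, and each came back up. I then drew the hand well clear and handed the job in at about 10.5 s.

- **Presses:** Both keys stopped at a fingertip height of 0.051 m, which is the full 6 mm of travel. The contact force along z rose to about 12.6 N on blue and 11.4 N on green. That is well above the 4 N spring, so both were on their stops, though a little firmer than needed.
- **Final pictures:** The network put both key tops at about 58–60 mm, so they are up. The handset and mug read within a few mm of their starting positions, and the other things looked unmoved in the side view.
- **Disagreement:** After the blue press, the wrist-camera network put blue's key top near desk height, which is wrong. The wrist picture showed the key up, and the side camera gave 58 mm, so I went by those.

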